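# Load a clean flange into the tack fixture with the plate lifter and clamp it

### The job

The flange on the lower tier of the wire rack is degreased for welding, so keep the gripper off it: take the flat-bladed lifter by its handle, slide the blade under the flange between the rack's two rails, and lift it out. Set it flat on the two rest bars of the tack fixture, centred under the clamp, draw the blade out and stand the lifter back on the bench clear of the fixture, flat on its blade. Then swing the clamp handle fully upright so that the foot holds the flange down, let go, and leave everything else where it is.

Things in the scene. Friction and masses are not known exactly. Their poses are not given: they have to be found in the camera images.
- lifter: Plate lifter (cranked spatula), loose, 0.23 kg: flat steel blade 96 x 50 x 3 mm (44 mm wide over the last 12 mm) lying on the bench, wooden handle rising at its rear end (heel). Origin: underside of the heel, mid-width; x along the blade to its tip, z up. The handle's axis leaves the heel leaning 35 degrees from z towards -x. Stands by itself on its blade.
- lifter_grip (a point): On the axis of the lifter's wooden grip, 100 mm up the handle from the heel: (-57, 0, 84) mm in the lifter's frame, axes as the lifter's. The grip is 20 mm across (lifter's y), 26 mm deep, and covers 52 to 136 mm from the heel; the steel neck below is 20 mm across, 4 mm deep.
- lifter_tip (a point): Middle of the blade's front edge, underside, 96 mm ahead of the lifter's origin; axes as the lifter's.
- flange: Grey pipe flange, a disc of 90 mm diameter, 14 to 16 mm thick, with a bore and four bolt holes, 0.28 to 0.44 kg, loose; too wide for a gripper. Origin: centre of its underside, z up. It starts on the two rails of the rack's lower tier, within 10 mm of the rack's origin seen from above.
- rack: Two-tier rack of 8 mm steel wire, fixed. Origin: on the bench under the flange's place; mouth towards -x, so things go in along +x; z up. Lower tier: two rails along x at y = -36 and +36 mm, tops at z = 40 mm, x = -79 to 58; between them only 8 mm high foot bars at x = -91 and 62 mm. Upper tier: see rack_top.
- rack_top (a point): Middle of the upper tier's front bar, its underside, 238 mm up, at x = -91 mm of the rack's frame. The upper tier is a wire grid, x = -95 to 66 mm, y = -64 to 64 mm, with two fittings on it up to z = 282 mm; uprights stand only at the rear (x = 62, y = -60 and 60 mm). An upright gripper on the lifter's handle meets it; one leaning back in line with the handle clears it.
- fixture: Tack fixture, fixed. Origin: on the bench under the seat's centre; mouth towards -x, clamp at +x; z up. Base plate 10 mm thick, x = -52 to 130, y = -62 to 62 mm. Two rest bars along x at y = -36 and 36 mm, 10 mm wide, x = -46 to 26 mm, tops at z = 40 mm. Two stop pins, 12 mm thick, 48 mm high, at x = 38, y = -38 and 38 mm, 2 to 3 mm clear of a centred flange.
- seat (a point): Centre of the flange's seat on the fixture, level with the tops of the rest bars (z = 40 mm); axes as the fixture's. While the clamp is open its foot hangs over the seat, its lowest edge about 95 to 100 mm above the bench.
- clamp_handle (a joint): Angle of the clamp handle, rad: 0 = upright, clamped; about 0.93 = leaning back from the seat, open. It turns about an axis along the fixture's y through x = 89, z = 35 mm; closing moves its top towards the fixture's -x. It stays where left; some 3 N at the grip moves it. A toggle link brings the arm down, ever slower near upright, just past which it stops (-0.02) and locks.
- clamp_grip (a point): On the axis of the clamp handle's round black grip: with the handle upright 20 mm behind (fixture's +x) and 95 mm above its pivot. The grip is 20 mm thick and runs along the handle from 37 mm below to 28 mm above this point, ending rounded at the free top.
- clamp_arm: The clamp's steel arm, 12 mm thick, between two cheeks (x = 63 to 125 mm of the fixture, 28 mm wide, up to z = 96 mm). Origin: its pivot, at x = 80, z = 85 mm of the fixture's frame. Its round black foot (32 mm) is 80 mm from the pivot; handle upright: arm level, foot on the seated flange's middle. Open it slants up to z = 150 mm.
- tape_rule: Bystander: yellow tape measure, 84 x 34 mm, 64 mm high, loose. Origin: centre of its underside.
- spanner: Bystander: combination spanner, 187 mm long, lying flat, loose. Origin: centre of its underside.
There are look-alikes about, which are no part of the job. There is more than one size of the flange; the job needs the middle-sized.

How it is judged:
By the outcome, as a careful person would: the job done as asked, in the order asked, and still so for the second after the job is handed in, with the robot touching nothing.
It also fails if it takes over 72 s, if anything falls off the work surface, if the arm or the gripper's body presses on something with over 40 N, if the wrist force passes 120 N, or if a joint passes its speed limit or range.

### The arm

A 6-joint arm with a two-finger parallel gripper is mounted at the origin on the work surface; the furniture and walls round the work are solid. World frame = base frame: x ahead of the robot, y to its left, z up, the work surface at z = 0. Lengths are in mm, angles in rad, forces in N, time in s.
With the tool pointing down it reaches from about 275 to 750 mm from the base axis. Payload 10.2 kg.
Tool frame: the origin (TCP) lies at the very end of the fingers, on their centre line; the grasp point (between the pads) lies 19 mm behind it; z points along the fingers, y is the line along which they close (so a half turn about z gives the same grasp; the last joint's range is limited). The gripper opens to 85 mm and grips with 20 to 120 N. Pads are 22 mm wide; open, the fingers measure 114 mm over their backs; the gripper's body (76 mm by 85 mm) begins 54 mm behind the grasp point. The pads swing forward as they close: fully open they stand 13 mm farther back than shut.
Start: joints at [-1.431, 0.313, 1.498, -0, 1.331, -0.223], TCP at [186.307, -490.837, 231.294] pointing down, gripper open.
Joint ranges: [-2.94, 2.94], [-0.97, 2.17], [0.19, 2.56], [-1.23, 4.37], [0.02, 3.11], [-2.88, 2.88]. Speed limits (rad/s): [2.39, 2.39, 3.01, 3.14, 3.14, 3.14].

### API

Orientations are given as a unit quaternion [w, x, y, z].
In Python, from rig import ctrl, optics gives the robot as it stands. The module is installed in compiled form; this text tells all that it offers.
- The arm moves only by the shell command python3 -m handwheel 'ROWS' [FORCE]. ROWS is JSON, a list that holds one entry, the list of rows, each a list of 5 numbers: the gripper command: -1 is fully open, 1 is shut, values between are in proportion, then the shift along the world's x, y, z in units of 50 mm (1.0 is 50 mm), then the turn about the world's z in units of 8 degrees (1.0 is 8 degrees). In form: [[[gripper, tx, ty, tz, twist], ...]]. A call has 1 to 10 rows; each row shifts and turns the commanded pose from where the row before left it; what a row does not reach is not made up. A row lasts 1/10 s, in which the tool goes at most 50 mm and 8.59 degrees, less where a joint would pass 70% of its speed; a pose out of reach is approached as far as the arm can. A call is refused whole if a number of a shift passes 1 or a number of a turn 1, either way. A call with a gripper value outside its range is refused whole. The fingers move at their own pace and stop on an object; FORCE is the grip in N (left out, the last holds). Time passes only in rows, so rows that do not move let the fingers close. It gives the time, the measured TCP pose, the force, the opening and the grip force at its end, in the units of the state.
- ctrl.sense(): the state, without advancing time (a new reading comes with each control period).
- optics.capture(name): name is "scene" or "side" or "wrist"; returns a dict with "img" (384x512x3 uint8, blue, green, red), "K" (3x3 intrinsics, pixels), "R" (3x3) and "t" (3): a world point X has camera coordinates R X + t. Camera axes: x right, y down, z forward; pixel columns grow to the right and rows downward; lengths in mm; the calibration is good to about 2 mm. A picture is of the moment at which its call begins. There is no depth.
- ctrl.finish_job(): hands the job in; it is judged then, once.
The state is a dict: "time_s": time; "joints": joint angles; "dq": joint speeds; "tau": joint torques, N m; "eef_pos": TCP position; "ee_rot": TCP orientation; "force": force on the tool from outside, world axes, zero at the start; "wrist_torque": the same for the moment, N m; "grip_width": opening from 0.0 (shut) to 1.0 (fully open); "grip_force": force on a finger pad.
Only numpy, scipy, OpenCV 4.12 (cv2) and the standard library are available. Lean on these libraries where they do the work, as an engineer would, in place of code of your own. Each camera call takes 0.05 s, during which the arm holds its last target. There are 200 camera calls.

## Working session

There is one attempt and no reset: what is moved stays moved. The work goes in short steps, Python scripts to look and compute and a shell command to move; the robot and the scene stay as the last step left them, time stands still between calls to the robot, and variables do not carry over. Pictures are saved under pics/ and viewed, at most 10 in all, crops included, and the job is handed in when it is done.

```bash
mkdir -p pics; python3 - <<'E'
from rig import ctrl, optics
import cv2,pickle
d={n:optics.capture(n) for n in("scene","side","wrist")}
pickle.dump(d,open('c0.pkl','wb'))
for n in d: cv2.imwrite(f'pics/{n}0.png',d[n]['img'] if n=='wrist' else cv2.resize(d[n]['img'],(800,600),interpolation=cv2.INTER_CUBIC))
for n in d: print(n,d[n]['K'].tolist(),(-d[n]['R'].T@d[n]['t']).round(),d[n]['R'].round(3).tolist())
print(ctrl.sense())
E
```

```text
scene [[373.16506120813034, 0.0, 258.8380588372972], [0.0, 373.16506120813034, 189.75220545151586], [0.0, 0.0, 1.0]] [-442.  742.  623.] [[-0.639, -0.769, 0.023], [-0.322, 0.241, -0.916], [0.699, -0.592, -0.401]]
side [[399.9341189975475, 0.0, 256.8214960000973], [0.0, 399.9341189975475, 192.60369817711052], [0.0, 0.0, 1.0]] [-172. -912.  703.] [[0.895, -0.445, -0.003], [-0.192, -0.38, -0.905], [0.402, 0.811, -0.426]]
wrist [[303.5543314136382, 0.0, 256.0892786239519], [0.0, 303.5543314136382, 190.32717094810351], [0.0, 0.0, 1.0]] [ 264. -461.  373.] [[0.354, -0.935, -0.002], [-0.884, -0.336, 0.324], [-0.303, -0.113, -0.946]]
{'time_s': 0.15, 'joints': array([-1.43138738e+00,  3.13301481e-01,  1.49824830e+00, -1.76949507e-05,
        1.33100452e+00, -2.23394450e-01]), 'dq': array([-0.00071017, -0.00228489, -0.00384243,  0.00081393, -0.000936  ,
       -0.00048439]), 'tau': array([ 1.67434813e-03, -4.12368250e+01, -2.59797317e+01, -1.65846432e-04,
        3.23378321e-03,  1.65257802e-05]), 'eef_pos': array([ 186.28047692, -490.6354136 ,  230.88214115]), 'ee_rot': array([-4.80762360e-04,  9.83591287e-01,  1.80410500e-01,  1.15995119e-05]), 'force': array([-0.09387845, -0.37402564, -0.17612047]), 'wrist_torque': array([0.01810662, 0.00510036, 0.0019779 ]), 'grip_force': 0.0, 'grip_width': 1.002073768277605}
```

View pics/scene0.png

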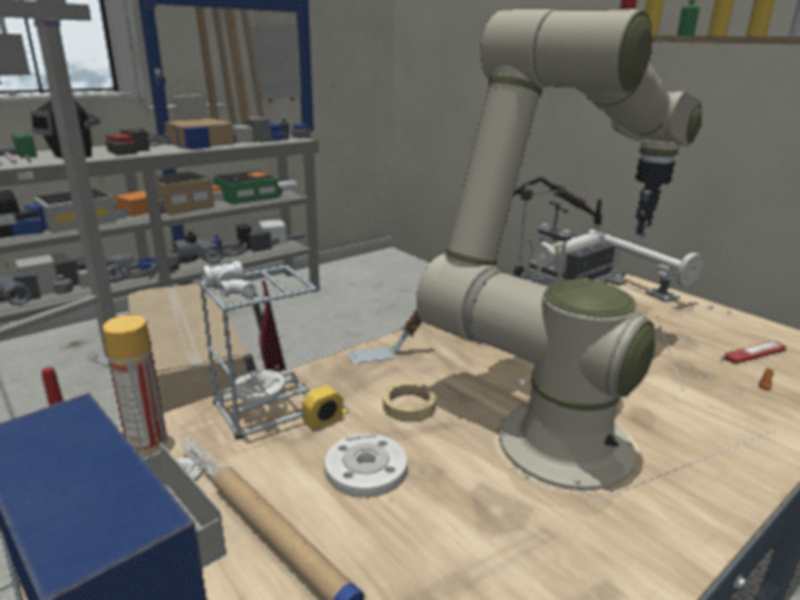

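View pics/side0.png

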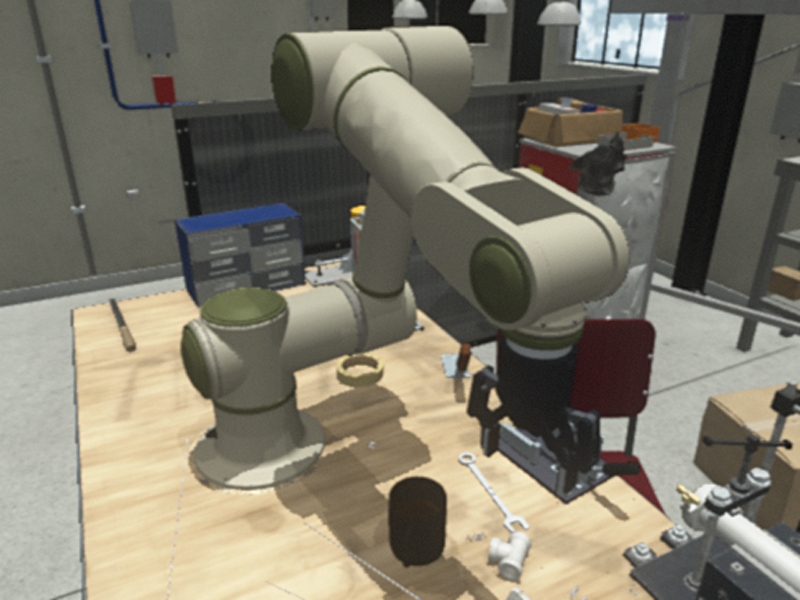

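```bash
cat > h.py <<'E'
import numpy as np,cv2,pickle
def ray(c,u,v):
    d=c['R'].T@np.linalg.solve(c['K'],[u,v,1.]); o=-c['R'].T@c['t']; return o,d/np.linalg.norm(d)
def onz(c,u,v,z=0):
    o,d=ray(c,u,v); return (o+d*(z-o[2])/d[2]).round(1)
def proj(c,X):
    p=c['K']@(c['R']@np.asarray(X,float)+c['t']); return (p[:2]/p[2]).round(1)
def tri(c1,p1,c2,p2):
    o1,d1=ray(c1,*p1);o2,d2=ray(c2,*p2)
    s=np.linalg.lstsq(np.c_[d1,-d2],o2-o1,rcond=None)[0]; a=o1+s[0]*d1;b=o2+s[1]*d2
    return ((a+b)/2).round(1),np.linalg.norm(a-b).round(1)
def load(f): return pickle.load(open(f,'rb'))
E
python3 - <<'E'
from h import *
d=load('c0.pkl');s=d['scene'];q=d['side'];f=1.5625
for n,u,v,z in [('lift tip L',350,353,0),('blade front bot',360,362,0),('blade heel',395,357,0),('heel2',385,348,0),('rack base front-l',240,432,4),('rack base front-r',308,392,4),('rack rear l',218,405,4),('top L',207,283,242),('top near',242,305,242),('top right',318,290,242),('flange',262,385,45),('tape',323,425,0)]:
    print(n,onz(s,u/f,v/f,z))
for n,u,v,z in [('blade l',443,357,0),('blade r',470,357,0),('blade nl',445,377,0),('blade nr',463,377,0),('fix near corner',566,500,10),('sp',467,457,0),('sp2',515,525,0)]: print(n,onz(q,u/f,v/f,z))
E
```

```text
lift tip L [477.5 112.8   0. ]
blade front bot [432.9 118.2   0. ]
blade heel [404.5  46.2   0. ]
heel2 [449.1  38.6   0. ]
rack base front-l [359.2 423.2   4. ]
rack base front-r [395.3 267.3   4. ]
rack rear l [458.4 419.5   4. ]
top L [463.1 410.5 242. ]
top near [346.1 403.1 242. ]
top right [326.7 277.6 242. ]
flange [410.4 352.4  45. ]
tape [293.9 298.2   0. ]
blade l [443.6 123.1   0. ]
blade r [497.1  96.2   0. ]
blade nl [406.   49.4   0. ]
blade nr [439.8  32.4   0. ]
fix near corner [ 386.7 -357.2   10. ]
sp [ 310.7 -190.9    0. ]
sp2 [ 292.  -356.4    0. ]
```

View pics/wrist0.png

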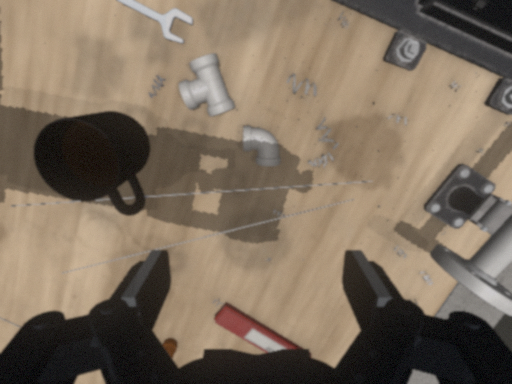

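```bash
python3 -m handwheel '[[[-1,0,0,1,0],[-1,0.6,0.5,1,0],[-1,0.7,0.7,0.5,0],[-1,0.7,0.7,0,0],[-1,0.7,0.7,0,0],[-1,0.7,0.7,0,0],[-1,0.7,0.7,0,0],[-1,0,0,0,0]]]'
cat > snap.py <<'E'
import sys
from rig import optics,ctrl
from h import *
out=sys.argv[1];names=sys.argv[2:]
d={n:optics.capture(n) for n in names}
pickle.dump(d,open(out+'.pkl','wb'))
for n in names: cv2.imwrite(f'pics/{out}_{n}.png',d[n]['img'] if 0 else cv2.resize(d[n]['img'],(800,600),interpolation=cv2.INTER_CUBIC))
s=ctrl.sense(); print(s['time_s'],s['eef_pos'].round(1),s['force'].round(1),s['grip_width'],s['joints'].round(2))
E
python3 snap.py c1 wrist side scene
```

```text
time_s: 0.95
eef_pos: [384.4, -295.7, 343.4]
ee_rot: [-0.0, 0.983, 0.184, 0.001]
force: [0.1, -0.0, 0.3]
grip_width: 0.996
grip_force: 0.0
1.1 [ 381.3 -299.8  343. ] [ 0.3 -0.6 -0.2] 0.9978110912315914 [-0.91  0.17  1.39 -0.    1.58  0.3 ]
```

View pics/c1_wrist.png

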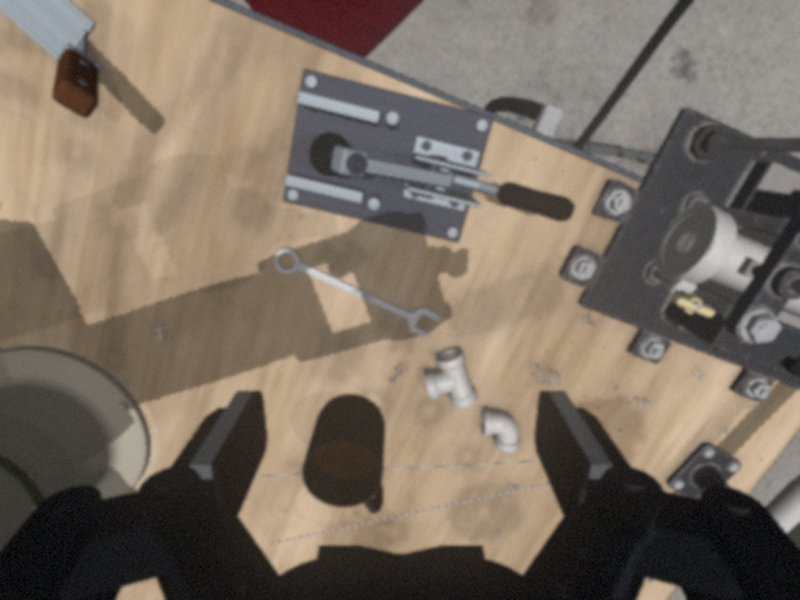

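```bash
python3 - <<'E'
from h import *
d=load('c1.pkl');w=d['wrist'];f=1.5625
print(-w['R'].T@w['t'])
P=[onz(w,u/f,v/f,10) for u,v in [(302,70),(492,115),(460,240),(283,203)]]
print(P)
P=np.array(P); # corners (-52,-?)...
import math
e=(P[1]+P[2]-P[0]-P[3])/2; print('L',np.linalg.norm(e),'yaw',math.degrees(math.atan2(e[1],e[0])))
g=(P[0]+P[1]-P[2]-P[3])/2; print('W',np.linalg.norm(g),'dir',math.degrees(math.atan2(g[1],g[0])))
ex=e/np.linalg.norm(e); print('origin', P.mean(0)-ex*39)
print('blade corner',onz(w,92/f,28/f,3),onz(w,68/f,45/f,3))
for u,v in [(303,98),(380,112),(378,122),(300,107),(288,178),(362,190),(362,200),(286,188)]: print(onz(w,u/f,v/f,40))
E
```

```text
[ 461.38031936 -265.4306436   485.69628602]
[array([ 481.6, -161.3,   10. ]), array([ 509.2, -338.7,   10. ]), array([ 389.3, -358.1,   10. ]), array([ 360.1, -179.4,   10. ])]
L 180.30075568338586 yaw -80.93733640823989
W 122.14766678082721 dir 8.829969673130178
origin [ 428.90693091 -220.86185027   10.        ]
blade corner [446.6  27.1   3. ] [424.9  45.2   3. ]
[ 459.5 -175.3   40. ]
[ 473.  -241.6   40. ]
[ 464.7 -242.8   40. ]
[ 451.6 -175.    40. ]
[ 389.9 -182.7   40. ]
[ 404.2 -249.4   40. ]
[ 395.6 -252.5   40. ]
[ 380.7 -183.5   40. ]
```

View pics/c1_side.png

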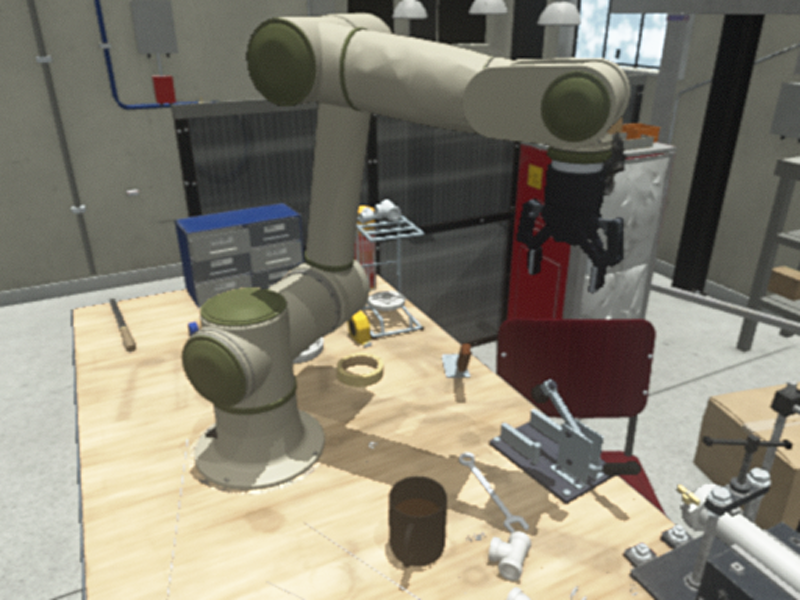

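```bash
python3 -m handwheel '[[[-1,0,0.8,0,0.6],[-1,0,0.9,0,0.7],[-1,0,0.9,0,0.7],[-1,0,0.9,0,0.7],[-1,0,0.9,0,0.7],[-1,0,0.9,0,0.7],[-1,0,0.9,0,0.7],[-1,0,0.8,0,0.7],[-1,0,0,0,0]]]'
python3 snap.py c2 wrist side
```

```text
time_s: 2.0
eef_pos: [381.1, 52.6, 343.4]
ee_rot: [-0.0, 0.843, 0.538, 0.0]
force: [-0.4, 0.2, -0.0]
grip_width: 1.0
grip_force: 0.0
2.1 [381.6  49.8 343.2] [-1.  -0.  -0.2] 1.0034101757875609 [-0.18 -0.07  1.64 -0.    1.57  0.26]
```

View pics/c2_wrist.png

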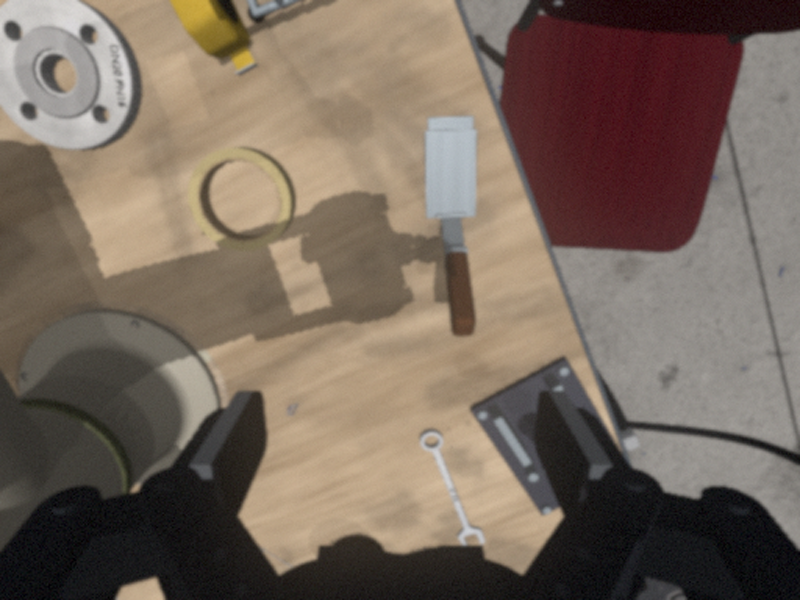

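```bash
python3 - <<'E'
from h import *
d=load('c2.pkl');w=d['wrist'];f=1.5625
im=w['img'].astype(int)
# blade mask: bluish-grey bright in ROI
x0,y0,x1,y1=262,68,318,142
roi=im[y0:y1,x0:x1]; m=((roi[...,0]-roi[...,2])>-2)&(roi.sum(2)>300)
m=m.astype(np.uint8); n,l,st,c=cv2.connectedComponentsWithStats(m); k=1+st[1:,4].argmax()
r=cv2.minAreaRect(np.argwhere(l==k)[:,::-1].astype(np.float32)); print(st[k],r)
b=cv2.boxPoints(r)+[x0,y0]
B=np.array([onz(w,u,v,3) for u,v in b]);print(b*f,B)
for a,bb in zip(B,np.roll(B,-1,0)): print(np.linalg.norm(a-bb),np.degrees(np.arctan2(*(bb-a)[1::-1])))
P=[onz(w,u/f,v/f,3) for u,v in [(427,118),(473,118),(476,218),(426,216)]];print(P)
print('handle top end',[onz(w,u/f,v/f,z) for u,v,z in[(462,333,112),(459,300,90),(455,252,50)]])
E
```

```text
[  10    7   33   67 2001] ((26.0, 40.0), (66.0, 32.0), 90.0)
[[425.     117.1875]
 [475.     117.1875]
 [475.     220.3125]
 [425.     220.3125]] [[443.6 133.6   3. ]
 [486.8 113.6   3. ]
 [449.9  22.3   3. ]
 [403.7  43.8   3. ]]
47.60504174979788 -24.842389105455194
98.4748698907493 -112.00669237388266
50.95772757884715 155.0442401105108
98.26520238619571 66.04343123407124
[array([445.1, 132.1,   3. ]), array([484.8, 113.7,   3. ]), array([451.7,  24.1,   3. ]), array([406.4,  47.4,   3. ])]
handle top end [array([395.9, -38.5, 112. ]), array([404.5, -18. ,  90. ]), array([418.3,  12.9,  50. ])]
```

```bash
python3 -m handwheel '[[[-1,0.1,-0.5,-0.6,0.17],[-1,0.1,-0.5,-0.9,0],[-1,0.1,-0.5,-0.9,0],[-1,0.08,-0.05,-0.9,0],[-1,0,0,-0.2,0],[-1,0,0,0,0],[-1,0,0,0,0]]]'
python3 snap.py c3 wrist side scene
```

```text
time_s: 2.8
eef_pos: [401.0, -26.1, 173.1]
ee_rot: [0.001, 0.838, 0.545, 0.001]
force: [0.3, -0.2, 0.0]
grip_width: 1.0
grip_force: 0.0
2.95 [400.9 -25.6 172.9] [-0.4 -1.2 -0.9] 1.0058139629863212 [-0.36  0.1   1.93 -0.    1.11  0.06]
```

View pics/c3_wrist.png

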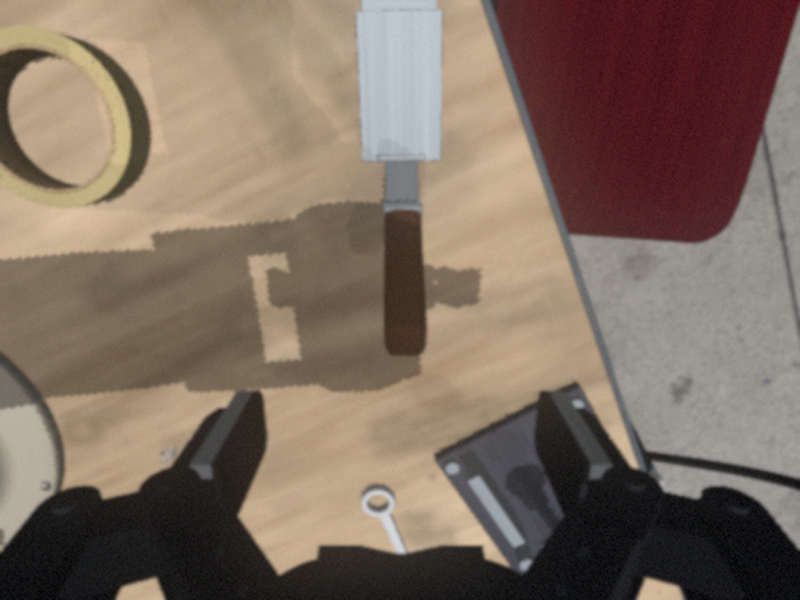

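```bash
python3 - <<'E'
from h import *
w=load('c3.pkl')['wrist'];f=1.5625
L,R=onz(w,362/f,160/f,3),onz(w,440/f,160/f,3);FL,FR=onz(w,357/f,10/f,3),onz(w,441/f,10/f,3)
print(L,R,FL,FR,(L+R)/2,(FL+FR)/2, np.degrees(np.arctan2(*((FL+FR-L-R))[1::-1])))
print(onz(w,405/f,352/f,109))
E
```

```text
[406.2  46.5   3. ] [451.4  26.5   3. ] [439.3 122.8   3. ] [483.6 103.2   3. ] [428.8  36.5   3. ] [461.45 113.     3.  ] 66.88733726238664
[396.4 -40.2 109. ]
```

```bash
python3 -m handwheel '[[[-1,0,0,-0.8,0.08],[-1,0,0,-0.8,0],[-1,0,0,-0.32,0],[-1,0,0,0,0],[1,0,0,0,0],[1,0,0,0,0],[1,0,0,0,0],[1,0,0,0,0],[1,0,0,0,0],[1,0,0,0,0]]]' 120
python3 -m handwheel '[[[1,0,0,0,0],[1,0,0,0,0]]]' 
```

```text
time_s: 3.95
eef_pos: [400.6, -25.6, 75.8]
ee_rot: [0.001, 0.835, 0.55, 0.0]
force: [-1.0, 0.3, 5.6]
grip_width: 0.218
grip_force: 116.8
time_s: 4.15
eef_pos: [400.6, -25.6, 75.8]
ee_rot: [0.0, 0.835, 0.55, 0.0]
force: [-2.3, -0.8, 6.2]
grip_width: 0.216
grip_force: 116.8
```

```bash
python3 -m handwheel '[[[1,0,0,0.6,0],[1,0,0,0.8,0],[1,0,0,0.6,0],[1,0,0,0,0]]]' 
python3 snap.py c4 scene side wrist
python3 - <<'E'
from h import *
d=load('c4.pkl')
a=d['scene']['img'][160:285,118:238]; b=d['side']['img'][125:225,190:290]
a=cv2.resize(a,None,fx=4,fy=4,interpolation=cv2.INTER_CUBIC);b=cv2.resize(b,None,fx=3.2,fy=3.2,interpolation=cv2.INTER_CUBIC)
o=np.zeros((500,800,3),np.uint8);o[:500,:480]=a;o[:320,480:800]=b
cv2.imwrite('pics/rack.png',o)
E
```

```text
time_s: 4.55
eef_pos: [401.6, -25.9, 178.3]
ee_rot: [0.003, 0.835, 0.55, 0.002]
force: [0.4, -0.4, -2.8]
grip_width: 0.221
grip_force: 117.9
4.7 [399.4 -25.2 174. ] [-0.7  0.  -1.9] 0.217234885830943 [-0.36  0.1   1.92 -0.    1.12  0.05]
```

View pics/rack.png

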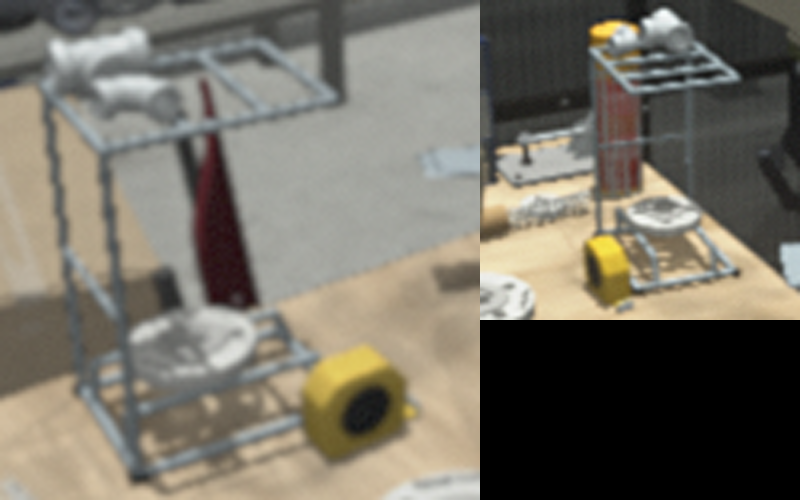

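```bash
python3 - <<'E'
from h import *
d=load('c4.pkl');s,q=d['scene'],d['side']
S=lambda u,v:(118+u/4,160+v/4)
Q=lambda u,v:(190+(u-480)/3.2,125+v/3.2)
for n,a,b in [('front near',(340,97),(632,90)),('front far',(265,43),(738,73)),('rear near',(105,148),(592,48)),('flange ctr',(192,345),(660,214))]:
    print(n,tri(s,S(*a),q,Q(*b)),onz(s,*S(*a),242),onz(q,*Q(*b),242))
print('rear far',onz(s,*S(43,85),242))
print('flange L/R/top/bot', [onz(s,*S(*p),45) for p in[(128,352),(257,335)]],[onz(q,*Q(*p),52) for p in[(622,218),(700,212),(660,197),(655,232)]])
print('base side',[onz(q,*Q(*p),4) for p in[(637,288),(737,271)]],'scene',[onz(s,*S(*p),4) for p in[(140,472),(80,388)]])
E
```

```text
front near (array([340.4, 271.9, 242.5]), np.float64(5.5)) [335.1 273.9 242. ] [344.9 279.6 242. ]
front far (array([461.1, 260.3, 243.6]), np.float64(11.1)) [450.7 264.  242. ] [472.7 277.8 242. ]
rear near (array([357.8, 426.1, 242.3]), np.float64(6.0)) [351.6 427.7 242. ] [362.6 435.  242. ]
flange ctr (array([411. , 357.5,  48.1]), np.float64(1.8)) [122.  487.4 242. ] [239.  -17.5 242. ]
rear far [468.  418.6 242. ]
flange L/R/top/bot [array([433. , 395.2,  45. ]), array([397.8, 313. ,  45. ])] [array([363.5, 361.6,  52. ]), array([454.1, 334.8,  52. ]), array([429.7, 396.2,  52. ]), array([382.5, 309.2,  52. ])]
base side [array([343.2, 275.2,   4. ]), array([465.4, 260.6,   4. ])] scene [array([354.1, 427.3,   4. ]), array([471.6, 418.3,   4. ])]
```

```bash
python3 - <<'E'
from h import *
w=load('c2.pkl')['wrist'];f=1.5625
print(onz(w,252/f,65/f,0),onz(w,242/f,40/f,50),onz(w,250/f,15/f,4))
E
python3 -m handwheel '[[[1,-0.06,0.4,-0.3,0.5],[1,-0.06,0.4,-0.3,0.5],[1,-0.06,0.5,-0.3,0.6],[1,-0.08,0.5,-0.3,0.6],[1,-0.08,0.45,-0.2,0],[1,0,0,0,0],[1,0,0,0,0]]]'
python3 snap.py c5 scene side wrist
```

```text
[316.7 242.6   0. ] [329.  250.3  50. ] [336.6 277.3   4. ]
time_s: 5.4
eef_pos: [382.5, 87.2, 104.3]
ee_rot: [-0.001, 0.741, 0.672, -0.001]
force: [0.8, -0.3, -2.2]
grip_width: 0.218
grip_force: 117.9
5.55 [383.4  86.5 105.2] [ 1.  -0.3 -2.6] 0.22016629637989318 [-0.08  0.19  2.03 -0.    0.92  0.02]
```

```bash
python3 -m handwheel '[[[1,0.03,0.3,-0.1,0],[1,0.04,0.4,0,0],[1,0.04,0.4,0,0],[1,0.04,0.4,0,0],[1,0.01,0.15,0,0],[1,0,0,0,0],[1,0,0,0,0]]]'
python3 snap.py c6 scene side wrist
python3 - <<'E'
from h import *
w=load('c6.pkl')['wrist'];g=cv2.cvtColor(w['img'],cv2.COLOR_BGR2GRAY)
u=np.array([.0976,.9952,0]);n=np.array([-.9952,.0976,0]);O=np.array([409.5,359,0])
for x in(-91,):
  print('foot z8',[proj(w,O+u*x+n*y+[0,0,8]) for y in(-36,0,36)])
for x in(-79,-72,-66):
  print(x,[proj(w,O+u*x+n*y+[0,0,40]).tolist() for y in(-36,0,36)])
cv2.imwrite('pics/c6crop.png',cv2.resize(w['img'][:200],(800,312),interpolation=cv2.INTER_CUBIC))
E
```

```text
time_s: 6.25
eef_pos: [391.2, 168.8, 100.2]
ee_rot: [0.0, 0.741, 0.671, -0.0]
force: [0.4, -0.6, -1.3]
grip_width: 0.216
grip_force: 117.8
6.4 [391.3 168.9 100.3] [-0.2 -1.1 -2.9] 0.2144136031382645 [ 0.13  0.27  1.95 -0.    0.93  0.23]
foot z8 [array([307.1,  62.1]), array([256.6,  62.2]), array([206.2,  62.3])]
-79 [[316.6, 36.4], [256.7, 36.5], [196.8, 36.7]]
-72 [[317.4, 23.3], [256.7, 23.5], [196.0, 23.6]]
-66 [[318.0, 11.8], [256.7, 12.0], [195.3, 12.1]]
```

```bash
python3 - <<'E'
from h import *
w=load('c6.pkl')['wrist'];im=w['img'].astype(int)
bl=im[...,0]-im[...,2]
for r in (5,15,28,62):
  print(r); print(' '.join(f'{u}:{bl[r,u-0:u+2].mean():.0f}' for u in range(170,346,2)))
E
```

```text
5
170:11 172:8 174:6 176:-8 178:-26 180:-28 182:-27 184:-26 186:-25 188:-25 190:-12 192:8 194:15 196:16 198:16 200:14 202:12 204:-4 206:-22 208:-27 210:-26 212:-28 214:-28 216:-24 218:-0 220:17 222:17 224:16 226:16 228:16 230:18 232:18 234:18 236:18 238:18 240:18 242:20 244:20 246:18 248:19 250:18 252:18 254:18 256:18 258:19 260:20 262:20 264:19 266:20 268:19 270:19 272:19 274:18 276:18 278:18 280:18 282:17 284:17 286:18 288:18 290:18 292:18 294:16 296:17 298:3 300:-18 302:-20 304:-20 306:-26 308:-26 310:-21 312:-3 314:12 316:14 318:16 320:16 322:10 324:-4 326:-35 328:-46 330:-45 332:-46 334:-46 336:-46 338:-29 340:-0 342:9 344:14
15
170:16 172:14 174:12 176:2 178:-30 180:-44 182:-47 184:-45 186:-46 188:-46 190:-36 192:-0 194:12 196:16 198:18 200:15 202:12 204:-1 206:-30 208:-44 210:-48 212:-48 214:-50 216:-48 218:-21 220:13 222:18 224:18 226:18 228:16 230:18 232:19 234:20 236:18 238:18 240:18 242:20 244:18 246:20 248:18 250:18 252:18 254:18 256:18 258:19 260:18 262:17 264:18 266:18 268:19 270:19 272:18 274:18 276:19 278:19 280:18 282:18 284:17 286:19 288:20 290:18 292:18 294:19 296:
[... 721 characters left out ...]
 318:16 320:13 322:3 324:-33 326:-48 328:-50 330:-49 332:-48 334:-45 336:-24 338:-2 340:8 342:14 344:16
62
170:0 172:8 174:8 176:7 178:8 180:8 182:10 184:10 186:10 188:10 190:10 192:9 194:10 196:10 198:11 200:8 202:8 204:7 206:6 208:8 210:6 212:10 214:10 216:10 218:10 220:12 222:16 224:16 226:15 228:14 230:15 232:15 234:14 236:14 238:17 240:18 242:18 244:16 246:16 248:18 250:18 252:19 254:18 256:18 258:17 260:17 262:17 264:18 266:20 268:20 270:17 272:18 274:19 276:18 278:18 280:18 282:18 284:18 286:16 288:16 290:16 292:17 294:18 296:13 298:14 300:14 302:12 304:9 306:5 308:2 310:2 312:4 314:6 316:5 318:12 320:10 322:10 324:11 326:10 328:10 330:10 332:10 334:10 336:12 338:11 340:10 342:8 344:6
```

```bash
python3 -m handwheel '[[[1,0.01,0.1,-0.08,0],[1,0.02,0.2,0,0],[1,0.03,0.25,0,0],[1,0.02,0.17,0,0],[1,0,0,0,0]]]'
python3 -m handwheel '[[[1,0.01,0.1,0,0],[1,0.01,0.1,0,0],[1,0,0,0,0],[1,0,0,0,0]]]'
python3 snap.py c7 wrist side
python3 - <<'E'
from h import *
w=load('c7.pkl')['wrist'];im=w['img'].astype(int)
bl=im[...,0]-im[...,2]
for r in (5,40,80,110):
  x=np.where(bl[r]>0)[0]; e=np.split(x,np.where(np.diff(x)>1)[0]+1); print(r,[(int(k[0]),int(k[-1])) for k in e if len(k)>4 and 120<k[0]<400])
E
```

```text
time_s: 6.9
eef_pos: [395.2, 206.8, 96.2]
ee_rot: [-0.0, 0.74, 0.672, 0.0]
force: [0.0, -0.2, -3.3]
grip_width: 0.218
grip_force: 117.8
time_s: 7.3
eef_pos: [396.1, 215.5, 96.2]
ee_rot: [0.0, 0.741, 0.672, -0.0]
force: [-0.3, -0.0, -1.9]
grip_width: 0.216
grip_force: 117.8
7.4 [396.2 215.4  96.2] [-0.2 -0.3 -2.4] 0.21559785738831339 [ 0.24  0.32  1.88 -0.    0.94  0.34]
5 [(165, 174), (343, 352)]
40 [(168, 176), (194, 204), (246, 252), (315, 323), (340, 348)]
80 [(171, 179), (195, 206), (221, 294), (310, 320), (336, 345)]
110 [(173, 181), (197, 207), (231, 292), (309, 318), (334, 342)]
```

```bash
python3 - <<'E'
from h import *
w=load('c7.pkl')['wrist'];im=w['img'].astype(int)
for u in (235,258,280):
  print(u,' '.join(f'{r}:{im[r,u,0]},{im[r,u,2]}' for r in range(0,110,5)))
u=np.array([.0976,.9952,0]);n=np.array([-.9952,.0976,0]);O=np.array([409.5,359,0])
for x in(-46,-40): print(x,[proj(w,O+u*x+[0,0,z]) for z in(28,40,55)])
E
```

```text
235 0:231,234 5:146,151 10:243,244 15:244,244 20:241,243 25:239,241 30:235,239 35:236,240 40:231,235 45:229,232 50:184,190 55:130,124 60:212,195 65:183,170 70:129,122 75:130,122 80:212,193 85:208,191 90:213,196 95:212,195 100:212,193 105:202,185
258 0:233,236 5:233,236 10:232,236 15:219,224 20:234,238 25:149,153 30:142,138 35:182,182 40:236,239 45:242,244 50:240,244 55:234,238 60:140,133 65:149,137 70:144,135 75:146,136 80:224,211 85:225,210 90:225,213 95:218,201 100:214,196 105:188,174
280 0:233,236 5:231,234 10:233,237 15:169,173 20:238,242 25:234,237 30:230,234 35:226,231 40:232,235 45:241,244 50:241,243 55:224,227 60:186,173 65:228,216 70:151,141 75:143,134 80:221,203 85:233,221 90:232,220 95:233,222 100:233,220 105:231,218
-46 [array([256.3,  62.8]), array([256.3,  61.3]), array([256.3,  59.2])]
-40 [array([256.3,  52.5]), array([256.3,  50.4]), array([256.3,  47.3])]
```

```bash
cat > circ.py <<'E'
import sys
from h import *
from scipy.optimize import least_squares
def fit(w,z,u0,u1,rmax,O,yaw,rad=45):
    im=w['img'].astype(int); pts=[]
    for c in range(u0,u1,2):
        col=im[:rmax,c]; ok=(col[:,0]-col[:,2]<=0)&(col[:,0]-col[:,2]>-14)&(col[:,0]>165)
        r=np.where(ok)[0]
        if len(r): pts.append((c,r.max()+1))
    X=np.array([onz(w,c,r,z)[:2] for c,r in pts]); a=np.radians(yaw);M=np.array([[np.cos(a),np.sin(a)],[-np.sin(a),np.cos(a)]])
    L=(X-np.array(O)[:2])@M.T
    s=least_squares(lambda p:np.hypot(L[:,0]-p[0],L[:,1]-p[1])-rad,[0,0],loss='soft_l1')
    return pts,L,s.x,np.abs(s.fun).mean()
E
python3 - <<'E'
from circ import *
w=load('c7.pkl')['wrist']
p,L,x,e=fit(w,40,205,310,75,(409.5,359),84.4)
print([(int(a),int(b)) for a,b in p]);print(x,e)
E
```

```text
[(205, 28), (207, 30), (209, 33), (211, 34), (213, 36), (215, 38), (217, 40), (219, 41), (221, 43), (223, 44), (225, 46), (227, 47), (229, 48), (231, 49), (233, 50), (235, 51), (237, 52), (239, 53), (241, 54), (243, 54), (245, 55), (247, 56), (249, 56), (251, 57), (253, 57), (255, 57), (257, 57), (259, 58), (261, 58), (263, 58), (265, 58), (267, 58), (269, 58), (271, 58), (273, 58), (275, 58), (277, 57), (279, 57), (281, 57), (283, 56), (285, 56), (287, 55), (289, 55), (291, 54), (293, 53), (295, 52), (297, 51), (299, 50), (301, 49), (303, 48), (305, 47), (307, 46), (309, 45)]
[ 0.58868698 -5.51542444] 0.20200632127770438
```

```bash
python3 -m handwheel '[[[1,0,0,0.1,0],[1,0,0,0.1,0],[1,0,0,0.06,0],[1,0,0,0.06,0],[1,0,0,0.06,0],[1,0,0,0.06,0],[1,0,0,0.1,0],[1,0,0,0,0],[1,0,0,0,0]]]'
python3 snap.py c8 wrist side
python3 - <<'E'
from circ import *
w=load('c8.pkl')['wrist'];print(-w['R'].T@w['t'])
for z in(48,60):
  p,L,x,e=fit(w,z,205,310,85,(409.5,359),84.4);print(z,x,e)
E
```

```text
time_s: 8.3
eef_pos: [396.0, 215.5, 123.2]
ee_rot: [-0.0, 0.741, 0.672, -0.0]
force: [-0.2, -0.4, -7.2]
grip_width: 0.219
grip_force: 117.5
8.4 [396.  215.5 123. ] [ 0.8  0.3 -6.2] 0.2234208654587161 [ 0.24  0.28  1.86 -0.    1.01  0.34]
[403.5032009  298.89726177 265.37453646]
48 [-0.06081581 -5.19341629] 0.6861407785472907
60 [-0.68431074 -5.2433447 ] 0.5478157481435337
```

```bash
python3 - <<'E'
from h import *
s=load('c4.pkl')['scene'];q=load('c1.pkl')['side'];f=1.5625
for a in [(169,181)]:
  for b in [(500,322),(575,320),(652,322)]: print(tri(s,a,q,(b[0]/f,b[1]/f)))
print(tri(s,(180,235),q,(505/f,400/f)))
E
python3 -m handwheel '[[[1,-0.01,-0.1,0,0],[1,-0.02,-0.2,0,0],[1,-0.03,-0.3,0,0],[1,-0.04,-0.4,0,0],[1,-0.04,-0.4,0,0],[1,-0.04,-0.4,0,0],[1,-0.04,-0.4,0,0],[1,-0.04,-0.4,0,0],[1,-0.06,-0.4,0,0],[1,-0.1,-0.3,0,0]]]'
```

```text
(array([659.4, 189.1,  67.7]), np.float64(114.5))
(array([825.2, 124.6,  29. ]), np.float64(47.6))
(array([999.9,  51.8, -15.8]), np.float64(14.2))
(array([ 670.9,  157.9, -155.2]), np.float64(91.3))
time_s: 9.4
eef_pos: [375.1, 49.0, 123.4]
ee_rot: [0.001, 0.741, 0.671, 0.0]
force: [0.8, -0.2, -5.4]
grip_width: 0.22
grip_force: 117.2
```

```bash
python3 -m handwheel '[[[1,0,-0.1,0.04,-0.3],[1,0,0,0.04,-0.6],[1,0.02,0,0.04,-0.9],[1,0.03,0,0,-1],[1,0.03,0,0,-1],[1,0.03,0,0,-1],[1,0.03,0,0,-1],[1,0.03,0,0,-1],[1,0.03,0,0,-1],[1,0.03,0,0,-1]]]'
python3 -m handwheel '[[[1,0,0,0,-1],[1,0,0,0,-1],[1,0,0,0,-1],[1,0,0,0,-1],[1,0,0,0,-1],[1,0,0,0,-1],[1,0,0,0,-1],[1,0,0,0,-1],[1,0,0,0,-1],[1,0,0,0,-1]]]'
python3 -m handwheel '[[[1,0,0,0,-0.9],[1,0,0,0,-0.6],[1,0,0,0,-0.36],[1,0,0,0,0],[1,0,0,0,0],[1,0,0,0,0]]]'
python3 snap.py c9 wrist side scene
python3 - <<'E'
from circ import *
from rig import ctrl
s=ctrl.sense();q=s['ee_rot'];print('yaw',2*np.degrees(np.arctan2(q[2],q[1])))
w=load('c9.pkl')['wrist']
p,L,x,e=fit(w,58,205,310,110,s['eef_pos'],2*np.degrees(np.arctan2(q[2],q[1])));print(x,e,p[::6])
w=load('c8.pkl')['wrist']
p,L,x,e=fit(w,54,205,310,110,(396,215.5),84.4);print('before',x,e,p[::6])
E
```

```text
time_s: 10.4
eef_pos: [386.5, 45.9, 129.2]
ee_rot: [-0.0, 0.993, 0.118, -0.0]
force: [1.0, 0.7, -6.4]
grip_width: 0.216
grip_force: 117.5
time_s: 11.4
eef_pos: [386.6, 46.1, 129.3]
ee_rot: [-0.001, 0.836, -0.548, -0.001]
force: [-0.4, -0.0, -7.3]
grip_width: 0.217
grip_force: 117.6
time_s: 12.0
eef_pos: [386.7, 45.7, 129.3]
ee_rot: [-0.0, 0.761, -0.649, -0.0]
force: [-0.1, -0.4, -7.4]
grip_width: 0.216
grip_force: 117.8
12.15 [386.7  45.6 129.3] [-0.4 -0.5 -8.2] 0.21574144116508617 [-0.19  0.14  2.01  0.    0.99  2.8 ]
yaw -80.88999661094965
[58.71347627  2.7482977 ] 6.3676166228225055 [(205, np.int64(29)), (217, np.int64(43)), (229, np.int64(52)), (241, np.int64(58)), (253, np.int64(61)), (265, np.int64(62)), (277, np.int64(61)), (289, np.int64(57)), (301, np.int64(51))]
before [59.89236605  2.6240316 ] 6.387439872969354 [(205, np.int64(29)), (217, np.int64(42)), (229, np.int64(51)), (241, np.int64(57)), (253, np.int64(60)), (265, np.int64(62)), (277, np.int64(60)), (289, np.int64(57)), (301, np.int64(51))]
```

```bash
sed -i 's/rad=45):/rad=45,p0=(145,0)):/; s/-rad,\[0,0\]/-rad,list(p0)/' circ.py; python3 - <<'E'
from circ import *
w=load('c9.pkl')['wrist'];T=(386.7,45.6);Y=-80.9
for z in(48,52,56,60,64): 
  p,L,x,e=fit(w,z,205,310,110,T,Y);print(z,x,e)
a=np.radians(Y);ex=np.array([np.cos(a),np.sin(a)]);ey=np.array([-ex[1],ex[0]])
p,L,x,e=fit(w,57,205,310,110,T,Y)
F=np.array(T)+x[0]*ex+x[1]*ey; seat=np.array([429,-221.6]); print('flange',F,'delta',seat-F,'in fixt',(seat-F)@ex,(seat-F)@ey)
# blade edges near rear: find blade lateral
im=w['img'].astype(int);bl=im[...,0]-im[...,2]
for r in (75,85,95,110,125):
  xx=np.where(bl[r]>0)[0]; k=np.split(xx,np.where(np.diff(xx)>1)[0]+1); print(r,[(int(i[0]),int(i[-1])) for i in k if len(i)>4 and 120<i[0]<400])
E
```

```text
48 [143.20247503  -5.63718624] 1.0607624530646806
52 [143.01141237  -5.64865697] 0.9743953000202416
56 [142.81189485  -5.69019362] 0.882581097901672
60 [142.60818806  -5.71258504] 0.8284044330305539
64 [142.411261    -5.73535653] 0.8182273636985825
flange [403.68023846 -96.2657012 ] delta [  25.31976154 -125.3342988 ] in fixt 127.76134163844479 5.178451671870202
75 [(222, 294)]
85 [(222, 293)]
95 [(222, 293)]
110 [(223, 292)]
125 [(244, 270)]
```

```bash
python3 -m handwheel '[[[1,0.016,-0.1,0,0],[1,0.032,-0.2,0,0],[1,0.048,-0.3,0,0],[1,0.064,-0.4,0,0],[1,0.064,-0.4,0,0],[1,0.048,-0.3,0,0],[1,0.048,-0.27,0,0],[1,0.032,-0.2,0,0],[1,0,0,0,0],[1,0,0,0,0]]]'
python3 snap.py d1 wrist side scene
python3 - <<'E'
from circ import *
from rig import ctrl
s=ctrl.sense();T=s['eef_pos'];Y=-80.9
w=load('d1.pkl')['wrist'];im=w['img'].astype(int)
a=np.radians(Y);ex=np.array([np.cos(a),np.sin(a),0]);ey=np.array([-ex[1],ex[0],0]);O=np.array([429,-221.6,0])
print('TCP fix',(T-O)@ex,(T-O)@ey)
for x,y,z in [(-52,62,10),(-52,-62,10),(-35,62,10),(-35,-62,10),(-52,0,10)]: print(x,y,proj(w,O+ex*x+ey*y+[0,0,z]))
g=im.sum(2)//3
for r in (5,12,20,30,40): print(r,' '.join(f'{u}:{g[r,u]}' for u in list(range(150,215,3))+list(range(300,365,3))))
for u in (160,170,195,205,310,320): print('c',u,' '.join(f'{r}:{g[r,u]}' for r in range(0,70,4)))
p,L,x,e=fit(w,57,205,310,110,O,Y);print(x,e)
E
```

```text
time_s: 13.15
eef_pos: [404.1, -62.7, 129.1]
ee_rot: [-0.0, 0.761, -0.649, -0.0]
force: [-0.0, 0.1, -5.8]
grip_width: 0.216
grip_force: 117.8
13.3 [404.1 -62.4 129.2] [ 0.   1.2 -7. ] 0.2156668011256647 [-0.44  0.18  1.96  0.    1.    2.54]
TCP fix -161.14921657982666 0.6411608183800587
-52 62 [176.8  51.7]
-52 -62 [334.4  51.6]
-35 62 [174.9  27.5]
-35 -62 [336.2  27.4]
-52 0 [255.6  51.6]
5 150:128 153:184 156:189 159:186 162:189 165:189 168:190 171:171 174:108 177:109 180:107 183:110 186:109 189:110 192:169 195:234 198:234 201:234 204:235 207:232 210:228 213:229 300:174 303:226 306:236 309:234 312:231 315:193 318:177 321:213 324:238 327:238 330:234 333:231 336:223 339:203 342:205 345:205 348:203 351:209 354:209 357:211 360:211 363:211
12 150:126 153:189 156:190 159:191 162:192 165:192 168:190 171:182 174:106 177:109 180:111 183:113 186:113 189:112 192:159 195:212 198:236 201:236 204:234 207:234 210:234 213:230 300:234 303:234 306:232 309:232 312:232 315:230 318:231 321:232 324:236 327:232 330:231 333:221 336:195 339:201 342:201 345:206 348:205 351:205 354:205 357:206 360:205 363:2
[... 1177 characters left out ...]
 64:179 68:180
c 170 0:183 4:184 8:188 12:187 16:192 20:196 24:197 28:196 32:190 36:179 40:170 44:166 48:166 52:167 56:173 60:175 64:178 68:179
c 195 0:235 4:235 8:228 12:212 16:212 20:213 24:211 28:209 32:210 36:194 40:110 44:116 48:114 52:86 56:162 60:176 64:181 68:181
c 205 0:233 4:234 8:234 12:234 16:233 20:236 24:238 28:222 32:207 36:197 40:87 44:96 48:111 52:94 56:165 60:173 64:180 68:177
c 310 0:208 4:233 8:234 12:230 16:232 20:230 24:233 28:235 32:233 36:232 40:230 44:164 48:96 52:108 56:151 60:163 64:156 68:157
c 320 0:86 4:141 8:234 12:233 16:232 20:234 24:235 28:235 32:232 36:188 40:194 44:197 48:123 52:105 56:113 60:168 64:166 68:163
[-18.21383819  -5.32004737] 0.9064125536626808
```

```bash
cat > edges.py <<'E'
from h import *
def sub(g,r,u0,u1,sign):
    d=np.diff(cv2.GaussianBlur(g.astype(np.float32),(3,3),0)[r,u0:u1].astype(float))*sign
    k=d.argmax(); 
    if 0<k<len(d)-1: k=k+0.5*(d[k-1]-d[k+1])/(d[k-1]-2*d[k]+d[k+1])
    return u0+k+.5
E
python3 - <<'E'
from edges import *
w=load('d1.pkl')['wrist'];g=w['img'].mean(2)
a=np.radians(-80.9);ex=np.array([np.cos(a),np.sin(a),0]);ey=np.array([-ex[1],ex[0],0]);O=np.array([429,-221.6,0])
def loc(u,v,z): p=onz(w,u,v,z)-O; return np.array([p@ex,p@ey]).round(1)
print('left');A=np.array([loc(sub(g,r,165,180,-1),r,10) for r in range(0,48,3)]);print(A.tolist())
print('right');B=np.array([loc(sub(g,r,326,342,1),r,10) for r in range(18,50,3)]);print(B.tolist())
for n,X in(('L',A),('R',B)): print(n,np.polyfit(X[:,0],X[:,1],1),np.median(X[:,1]))
print('left bar outer',[loc(sub(g,r,188,199,1),r,40).tolist() for r in range(4,34,4)])
print('right bar outer',[loc(sub(g,r,324,334,-1),r,40).tolist() for r in range(28,46,3)])
gt=g.T
print('front edge bottom',[loc(u,sub(gt,u,45,66,1),0).tolist() for u in list(range(180,232,8))+list(range(285,330,8))])
E
```

```text
left
[[-16.7, 62.9], [-18.5, 63.1], [-20.6, 63.1], [-22.5, 62.9], [-24.5, 63.0], [-26.6, 63.1], [-28.5, 63.3], [-30.6, 63.3], [-32.6, 63.3], [-34.6, 63.2], [-36.7, 63.3], [-38.9, 63.4], [-40.8, 63.7], [-43.0, 63.6], [-45.1, 63.4], [-47.2, 63.6]]
right
[[-28.7, -60.0], [-30.6, -59.8], [-32.7, -59.7], [-34.8, -59.6], [-36.8, -59.5], [-38.9, -59.6], [-40.9, -59.6], [-43.0, -59.3], [-45.2, -59.4], [-47.3, -59.5], [-49.4, -59.3]]
L [-2.20685433e-02  6.25626513e+01] 63.3
R [-2.66289897e-02 -6.06095633e+01] -59.6
left bar outer [[-25.9, 42.4], [-28.3, 42.0], [-30.7, 42.6], [-33.0, 42.5], [-35.4, 42.5], [-37.8, 42.5], [-40.2, 42.5], [-42.6, 42.5]]
right bar outer [[-40.3, -47.4], [-42.1, -47.0], [-44.0, -48.1], [-45.8, -49.2], [-47.7, -49.7], [-49.5, -49.3]]
front edge bottom [[-51.6, 61.8], [-51.7, 55.3], [-52.5, 48.8], [-52.2, 42.2], [-52.6, 35.7], [-52.4, 29.2], [-52.6, 22.6], [-58.0, -24.2], [-56.1, -30.7], [-54.2, -37.2], [-53.9, -43.7], [-54.6, -50.4], [-54.3, -56.9]]
```

```bash
python3 - <<'E'
from circ import *
from edges import *
w=load('d1.pkl')['wrist'];g=(w['img'].astype(float)[...,0]-w['img'][...,2])
T=np.array([404.1,-62.4,0])
def fr(Y):
    a=np.radians(Y);ex=np.array([np.cos(a),np.sin(a),0]);return ex,np.array([-ex[1],ex[0],0])
ex,ey=fr(-80.9)
for r in (80,90,100,110):
    l,rr=sub(g,r,210,230,1),sub(g,r,285,302,-1)
    for z in (54,): 
        P=[onz(w,u,r,z)-T for u in(l,rr)]; print(r,l.round(1),rr.round(1),[(p@ex).round(1) for p in P],[(p@ey).round(1) for p in P])
p,L,x,e=fit(w,57,205,310,110,T,-80.9);print('flange in tool',x)
O=np.array([429.8,-220.2,0]);fx,fy=fr(-82.2);print('TCP in fixture',(T-O)@fx,(T-O)@fy, fx,fy)
E
```

```text
80 220.5 294.9 [np.float64(87.4), np.float64(87.3)] [np.float64(23.1), np.float64(-27.1)]
90 220.6 294.5 [np.float64(81.0), np.float64(80.9)] [np.float64(23.2), np.float64(-27.0)]
100 220.9 293.9 [np.float64(74.5), np.float64(74.5)] [np.float64(23.2), np.float64(-26.9)]
110 221.2 293.4 [np.float64(67.8), np.float64(67.8)] [np.float64(23.3), np.float64(-26.9)]
flange in tool [142.92057572  -5.91220786]
TCP in fixture -159.8278994379554 -4.046302169982855 [ 0.13571557 -0.99074784  0.        ] [0.99074784 0.13571557 0.        ]
```

```bash
python3 -m handwheel '[[[1,0.04,0.01,0,-0.06],[1,0.05,0.01,0,-0.1],[1,0.03,0,0,0],[1,0,0,-0.06,0],[1,0,0,-0.1,0],[1,0,0,-0.06,0],[1,0,0,-0.06,0],[1,0,0,-0.06,0],[1,0,0,-0.1,0],[1,0,0,-0.08,0]]]'
python3 -m handwheel '[[[1,0,0,0,0],[1,0,0,0,0]]]'
python3 snap.py d2 wrist
```

```text
time_s: 14.3
eef_pos: [410.6, -62.1, 103.1]
ee_rot: [-0.0, 0.754, -0.657, 0.001]
force: [0.5, 0.3, -2.3]
grip_width: 0.221
grip_force: 118.0
time_s: 14.5
eef_pos: [410.4, -62.0, 103.3]
ee_rot: [-0.0, 0.754, -0.657, 0.0]
force: [-0.3, 0.2, -2.3]
grip_width: 0.218
grip_force: 118.0
14.55 [410.4 -62.  103.4] [-0.1  0.5 -2.7] 0.22109776435849696 [-0.43  0.24  1.98 -0.    0.93  2.57]
```

```bash
cat > meas.py <<'E'
import sys
from circ import *
from edges import *
def fr(Y):
    a=np.radians(Y);ex=np.array([np.cos(a),np.sin(a),0]);return ex,np.array([-ex[1],ex[0],0])
def run(f,zf,zb,O=(429.8,-220.2,0),Y=-82.2):
    O=np.array(O);fx,fy=fr(Y);w=load(f)['wrist'];g=w['img'].mean(2);b=w['img'].astype(float)[...,0]-w['img'][...,2]
    p,L,x,e=fit(w,zf,205,310,110,O,Y,p0=(0,0));print('flange',x.round(1),e.round(2),[(int(i),int(j)) for i,j in p[::8]])
    for r in(80,100):
        P=[(onz(w,u,r,zb)-O)@fy for u in(sub(b,r,205,232,1),sub(b,r,280,305,-1))];print('blade',np.round(P,1),np.mean(P).round(1))
    return w,g,O,fx,fy
E
python3 - <<'E'
from meas import *
w,g,O,fx,fy=run('d2.pkl',40,30)
def row(y,x,z): return proj(w,O+fx*x+fy*y+[0,0,z])
print(row(62,-30,10),row(-62,-30,10),row(41,-40,40),row(-41,-40,40),row(0,-17-45,40))
lo=lambda u,v,z:[round(float((onz(w,u,v,z)-O)@k),1) for k in(fx,fy)]
for r in range(5,50,8):
    ul=row(62,-30,10)[0];ur=row(-62,-30,10)[0]
    print(r,'L',lo(sub(g,r,int(ul)-9,int(ul)+9,-1),r,10),'R',lo(sub(g,r,int(ur)-9,int(ur)+9,1),r,10))
E
```

```text
flange [-16.5  -3.7] 0.98 [(205, 30), (221, 96), (237, 55), (253, 60), (269, 61), (285, 58), (301, 51)]
blade [ 25.4 -24.4] 0.5
blade [ 25.6 -24.3] 0.6
[167.7  14.9] [348.8  14.9] [190.5  22.7] [326.7  22.7] [258.5  62.3]
5 L [-24.1, 61.6] R [-24.0, -61.3]
13 L [-28.8, 61.5] R [-28.9, -61.2]
21 L [-33.7, 61.4] R [-33.7, -61.3]
29 L [-38.6, 61.6] R [-38.6, -61.3]
37 L [-43.7, 61.5] R [-43.6, -61.2]
45 L [-48.7, 61.6] R [-48.7, -61.3]
```

```bash
python3 -m handwheel '[[[1,-0.04,-0.01,0,0],[1,-0.04,0,0,0],[1,0.01,-0.1,0,0],[1,0.02,-0.1,0,0],[1,0,0,0,0],[1,0,0,0.1,0],[1,0,0,0.06,0],[1,0,0,0.06,0],[1,0,0,0.06,0],[1,0,0,0.06,0]]]'
python3 -m handwheel '[[[1,0,0,0.1,0],[1,0,0,0.1,0],[1,0,0,0,0],[1,0,0,0,0]]]'
python3 snap.py d3 wrist
python3 - <<'E'
from meas import *
w,g,O,fx,fy=run('d3.pkl',56,56)
E
```

```text
time_s: 15.55
eef_pos: [407.4, -72.1, 120.2]
ee_rot: [0.0, 0.754, -0.657, -0.001]
force: [-0.5, 0.4, -6.4]
grip_width: 0.214
grip_force: 117.8
time_s: 15.95
eef_pos: [407.8, -72.4, 130.3]
ee_rot: [-0.0, 0.754, -0.657, 0.0]
force: [-0.2, 0.1, -6.5]
grip_width: 0.219
grip_force: 117.8
16.0 [407.7 -72.4 130.1] [-0.4 -0.8 -6.1] 0.21586403544496444 [-0.46  0.19  1.95  0.    1.    2.54]
flange [-17.7  -3.9] 0.7 [(205, 56), (221, 96), (237, 77), (253, 80), (269, 79), (285, 74), (301, 65)]
blade [ 21.4 -28.6] -3.6
blade [ 21.6 -28.4] -3.4
```

```bash
python3 -m handwheel '[[[1,0.03,-0.06,0,0],[1,0.04,-0.12,0,0],[1,0.04,-0.1,0,0],[1,0.01,-0.05,0,0],[1,0,0,0,0],[1,0,0,-0.08,0],[1,0,0,-0.12,0],[1,0,0,-0.06,0],[1,0,0,-0.06,0],[1,0,0,-0.06,0]]]'
python3 -m handwheel '[[[1,0,0,-0.06,0],[1,0,0,-0.1,0],[1,0,0,0,0],[1,0,0,0,0]]]'
python3 snap.py d4 wrist
python3 - <<'E'
from meas import *
w,g,O,fx,fy=run('d4.pkl',40,30)
E
```

```text
time_s: 17.0
eef_pos: [414.2, -89.2, 111.3]
ee_rot: [0.0, 0.754, -0.657, 0.001]
force: [-0.9, -0.0, -2.9]
grip_width: 0.222
grip_force: 118.1
time_s: 17.4
eef_pos: [413.8, -89.0, 103.3]
ee_rot: [0.0, 0.754, -0.657, 0.0]
force: [0.2, 0.1, -1.7]
grip_width: 0.221
grip_force: 118.2
17.45 [413.9 -89.  103.3] [ 0.9 -0.2 -2.5] 0.2180942253262063 [-0.49  0.25  1.95 -0.    0.93  2.51]
flange [-0.7 -0.6] 0.69 [(205, 56), (221, 105), (237, 76), (253, 80), (269, 79), (285, 75), (301, 67)]
blade [ 25.7 -24.5] 0.6
blade [ 25.4 -24.7] 0.4
```

```bash
python3 -m handwheel '[[[1,-0.014,0.1,-0.04,0],[1,-0.027,0.2,0,0],[1,-0.041,0.3,0,0],[1,-0.055,0.4,0,0],[1,-0.055,0.4,0,0],[1,-0.055,0.4,0,0],[1,-0.041,0.3,0,0],[1,-0.027,0.2,0,0],[1,-0.014,0.1,0,0],[1,0,0,0.2,0]]]'
python3 -m handwheel '[[[1,0,0,0.2,0.4],[1,0,0,0,0.8],[1,0,0,0,1],[1,0,0,0,1],[1,0,0,0,1],[1,0,0,0,1],[1,0,0,0,1],[1,0,0,0,1],[1,0,0,0,1],[1,0,0,0,1]]]'
python3 -m handwheel '[[[1,0,0,0,1],[1,0,-0.1,0,1],[1,0,-0.2,0,1],[1,0,-0.2,0,1],[1,0,-0.2,0,1],[1,0,-0.2,0,1],[1,0,-0.2,0,1],[1,0,0,0,1],[1,0,0,0,0.8],[1,0,0,0,0.3]]]'
python3 -m handwheel '[[[1,0,0,0,0],[1,0,0,0,0]]]'
python3 snap.py d5 wrist side scene
```

```text
time_s: 18.45
eef_pos: [396.6, 31.6, 110.9]
ee_rot: [0.001, 0.754, -0.657, -0.001]
force: [-0.2, -0.6, -1.8]
grip_width: 0.219
grip_force: 118.3
time_s: 19.45
eef_pos: [397.6, 30.4, 121.9]
ee_rot: [0.0, 0.997, -0.072, 0.0]
force: [0.9, -0.1, -3.4]
grip_width: 0.214
grip_force: 118.5
time_s: 20.45
eef_pos: [397.5, -24.7, 121.9]
ee_rot: [0.0, 0.846, 0.533, 0.0]
force: [0.3, -0.5, -2.2]
grip_width: 0.218
grip_force: 118.4
time_s: 20.65
eef_pos: [397.5, -24.4, 121.7]
ee_rot: [0.0, 0.847, 0.531, 0.0]
force: [-0.3, 0.6, -1.8]
grip_width: 0.216
grip_force: 118.4
20.8 [397.4 -24.1 121.4] [-0.5  0.3 -2.9] 0.21581848961745648 [-0.36  0.17  2.   -0.    0.97  0.09]
```

```bash
python3 -m handwheel '[[[1,0,0,-0.3,0],[1,0,0,-0.3,0],[1,0,0,-0.16,0],[1,0,0,-0.06,0],[1,0,0,0,0],[1,0,0,0,0]]]'
python3 -m handwheel '[[[1,0,0,-0.04,0],[1,0,0,0,0],[1,0,0,0,0]]]'
python3 -m handwheel '[[[1,0,0,-0.04,0],[1,0,0,0,0],[1,0,0,0,0]]]'
```

```text
time_s: 21.4
eef_pos: [397.6, -24.0, 80.7]
ee_rot: [0.0, 0.847, 0.532, 0.0]
force: [0.4, -0.7, -2.3]
grip_width: 0.218
grip_force: 118.2
time_s: 21.7
eef_pos: [397.4, -23.9, 78.4]
ee_rot: [0.0, 0.847, 0.532, 0.0]
force: [0.7, 0.0, -2.7]
grip_width: 0.22
grip_force: 118.2
time_s: 22.0
eef_pos: [397.4, -23.9, 76.2]
ee_rot: [0.0, 0.847, 0.532, 0.0]
force: [0.2, -0.3, -2.0]
grip_width: 0.216
grip_force: 118.6
```

```bash
python3 -m handwheel '[[[1,0,0,-0.02,0],[1,0,0,0,0],[1,0,0,0,0]]]'
python3 -m handwheel '[[[1,0,0,-0.02,0],[1,0,0,0,0],[1,0,0,0,0]]]'
python3 -m handwheel '[[[1,0,0,-0.02,0],[1,0,0,0,0],[1,0,0,0,0]]]'
```

```text
time_s: 22.3
eef_pos: [397.5, -24.2, 75.8]
ee_rot: [0.0, 0.847, 0.532, -0.0]
force: [-4.1, -2.6, 8.7]
grip_width: 0.223
grip_force: 120.2
time_s: 22.6
eef_pos: [397.6, -24.7, 75.6]
ee_rot: [0.001, 0.847, 0.532, -0.0]
force: [-8.6, -5.4, 20.1]
grip_width: 0.219
grip_force: 121.8
time_s: 22.9
eef_pos: [397.7, -25.1, 75.3]
ee_rot: [0.001, 0.847, 0.532, -0.0]
force: [-13.3, -8.9, 32.1]
grip_width: 0.221
grip_force: 123.3
```

```bash
python3 -m handwheel '[[[1,0,0,0.04,0],[1,0,0,0,0],[0.5,0,0,0,0],[0.3,0,0,0,0],[0,0,0,0,0],[-0.3,0,0,0,0],[-0.3,0,0,0,0]]]'
python3 -m handwheel '[[[-0.3,0,0,0.4,0],[-0.3,0,0,0.8,0],[-0.3,0,0,1,0],[-0.3,0,0,0.8,0],[-1,0,-0.4,0,0],[-1,0,-0.8,0,-0.5],[-1,0,-0.8,0,-0.8],[-1,0,-0.8,0,-0.8],[-1,0,-0.8,0,-0.8],[-1,0,-0.4,0,0]]]'
python3 snap.py d6 wrist side scene
```

```text
time_s: 23.6
eef_pos: [397.3, -23.9, 75.1]
ee_rot: [-0.0, 0.847, 0.532, -0.0]
force: [0.0, 0.0, 0.2]
grip_width: 0.65
grip_force: 0.0
time_s: 24.6
eef_pos: [397.0, -226.5, 225.0]
ee_rot: [0.0, 0.938, 0.348, -0.0]
force: [0.2, 0.2, 0.6]
grip_width: 0.997
grip_force: 0.0
24.75 [ 397.1 -224.3  224.9] [-0.2  0.4  0.6] 0.999000222040093 [-0.77  0.17  1.7   0.    1.27  0.08]
```

View pics/d6_wrist.png

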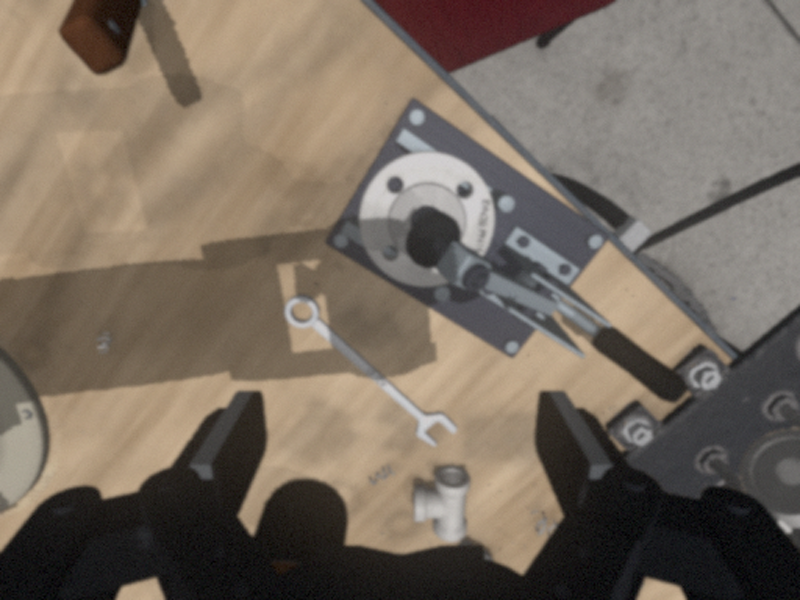

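```bash
python3 - <<'E'
from meas import *
w=load('d6.pkl')['wrist'];f=1.5625;O=np.array([429.8,-220.2,0]);fx,fy=fr(-82.2)
def onp(u,v):
    o,d=ray(w,u/f,v/f); s=((O-o)@fy)/(d@fy); p=o+s*d-O; return (p@fx).round(1),p[2].round(1)
for p in[(597,333),(640,366),(684,397)]: print(p,onp(*p))
for x,z in((177,76),(147,54),(200,93)): print(x,z,proj(w,O+fx*x+[0,0,z])*f, (O+fx*x).round(1))
s,q=load('d6.pkl')['scene'],load('d6.pkl')['side']
print(proj(q,O+fx*177+[0,0,76])*f)
# machine nut heights unknown: position at z=30
for p in[(705,375),(635,430),(690,350),(620,455),(735,352)]:
    P=onz(w,p[0]/f,p[1]/f,30)-O; print(p,(P@fx).round(),(P@fy).round())
# flange centre via outer circle estimate
print('flange', [((onz(w,u/f,v/f,55)-O)@k).round(1) for u,v in[(427,219)] for k in(fx,fy)])
E
```

```text
(597, 333) (np.float64(145.7), np.float64(56.7))
(640, 366) (np.float64(171.2), np.float64(80.4))
(684, 397) (np.float64(203.4), np.float64(90.9))
177 76 [643.28125 367.1875 ] [ 453.8 -395.6    0. ]
147 54 [597.03125 332.5    ] [ 449.8 -365.8    0. ]
200 93 [682.03125 396.25   ] [ 456.9 -418.3    0. ]
[622.96875 468.125  ]
(705, 375) 258.0 16.0
(635, 430) 246.0 -53.0
(690, 350) 232.0 25.0
(620, 455) 252.0 -79.0
(735, 352) 263.0 43.0
flange [np.float64(-0.7), np.float64(1.4)]
```

```bash
python3 -m handwheel '[[[-1,0.14,-0.3,0,0.8],[-1,0.14,-0.5,0,0.9],[-1,0.14,-0.5,0,0.9],[-1,0.14,-0.5,0,0.9],[-1,0.14,-0.5,0,0.9],[-1,0.14,-0.5,0,0.9],[-1,0.14,-0.4,0,0.9],[-1,0.14,-0.09,0,0.94],[-1,0,0,0,0],[-1,0,0,0,0]]]' 25
python3 -c "
from rig import ctrl
import numpy as np
s=ctrl.sense();q=s['ee_rot'];print(s['eef_pos'],2*np.degrees(np.arctan2(q[2],q[1])),s['joints'].round(2))"
```

```text
time_s: 25.75
eef_pos: [453.6, -387.1, 225.2]
ee_rot: [-0.0, 0.656, 0.755, 0.0]
force: [-0.7, 0.2, -0.2]
grip_width: 1.006
grip_force: 0.0
[ 453.60875818 -387.13773879  225.22927982] 98.03038153128752 [-0.9   0.48  1.28  0.    1.39 -1.04]
```

```bash
python3 -m handwheel '[[[-1,-0.02,-0.02,-0.6,0],[-1,0,0,-0.9,0],[-1,0,0,-0.9,0],[-1,0,0,-0.7,0],[-1,0,0,-0.36,0],[-1,0,0,0,0],[0,0,0,0,0],[0,0,0,0,0]]]' 25
python3 -m handwheel '[[[1,0,0,0,0],[1,0,0,0,0],[1,0,0,0,0],[1,0,0,0,0],[1,0,0,0,0],[1,0,0,0,0]]]' 25
python3 - <<'E'
import numpy as np
# arc of grasp point: start (x,z)=(170,71); pivot (89,35)
r0=np.array([170-89,71-35.]);
a=np.radians(-82.2);fx=np.array([np.cos(a),np.sin(a)])
p=r0
for t in np.arange(0.1,1.01,.1)*0.96:
    c,s=np.cos(t),np.sin(t); q=np.array([r0[0]*c-r0[1]*s, r0[0]*s+r0[1]*c]); d=(q-p)/50;p=q
    print(round(t,3),(d[0]*fx).round(3),d[1].round(3),'abs',(q+[89,35]).round(1))
E
```

```text
time_s: 26.55
eef_pos: [452.9, -389.8, 54.1]
ee_rot: [0.001, 0.655, 0.755, -0.0]
force: [0.2, -0.1, -0.4]
grip_width: 0.691
grip_force: 0.0
time_s: 27.15
eef_pos: [453.9, -389.5, 53.1]
ee_rot: [0.002, 0.655, 0.755, 0.001]
force: [7.9, 1.5, 1.5]
grip_width: 0.223
grip_force: 25.3
0.096 [-0.01   0.076] 0.152 abs [166.2  78.6]
0.192 [-0.012  0.09 ] 0.144 abs [161.6  85.8]
0.288 [-0.014  0.103] 0.135 abs [156.4  92.5]
0.384 [-0.016  0.115] 0.124 abs [150.6  98.7]
0.48 [-0.017  0.127] 0.112 abs [144.2 104.3]
0.576 [-0.019  0.137] 0.099 abs [137.3 109.3]
0.672 [-0.02   0.146] 0.086 abs [130.  113.6]
0.768 [-0.021  0.153] 0.071 abs [122.3 117.2]
0.864 [-0.022  0.159] 0.056 abs [114.2 120. ]
0.96 [-0.022  0.164] 0.041 abs [106. 122.]
```

```bash
python3 -m handwheel '[[[1,0.02,0,0,0],[1,-0.005,0.038,0.076,0],[1,-0.005,0.038,0.076,0],[1,-0.006,0.045,0.072,0],[1,-0.006,0.045,0.072,0],[1,-0.007,0.05,0.068,0],[1,-0.007,0.05,0.068,0],[1,0,0,0,0]]]' 25
python3 -m handwheel '[[[1,-0.008,0.058,0.062,0],[1,-0.008,0.058,0.062,0],[1,-0.008,0.063,0.056,0],[1,-0.008,0.063,0.056,0],[1,-0.009,0.068,0.05,0],[1,-0.009,0.068,0.05,0],[1,-0.01,0.073,0.043,0],[1,-0.01,0.073,0.043,0],[1,0,0,0,0]]]' 25
```

```text
time_s: 27.95
eef_pos: [452.2, -376.4, 74.1]
ee_rot: [0.001, 0.655, 0.756, -0.0]
force: [5.1, -0.5, -2.1]
grip_width: 0.221
grip_force: 33.6
time_s: 28.85
eef_pos: [448.6, -350.3, 95.5]
ee_rot: [0.001, 0.655, 0.755, 0.0]
force: [2.8, 2.1, 3.5]
grip_width: 0.22
grip_force: 48.2
```

```bash
python3 -m handwheel '[[[1,-0.01,0.076,0.035,0],[1,-0.01,0.076,0.035,0],[1,-0.011,0.08,0.028,0],[1,-0.011,0.08,0.028,0],[1,-0.011,0.06,0.015,0],[1,0,0,0,0],[1,0,0,0,0]]]' 25
python3 -m handwheel '[[[1,-0.005,0.04,0.01,0],[1,0,0,0,0],[1,0,0,0,0]]]' 25
python3 snap.py e1 wrist side scene
```

```text
time_s: 29.55
eef_pos: [446.2, -332.7, 103.0]
ee_rot: [0.002, 0.655, 0.756, -0.001]
force: [4.9, -5.2, 0.7]
grip_width: 0.221
grip_force: 39.7
time_s: 29.85
eef_pos: [445.9, -331.1, 103.5]
ee_rot: [0.003, 0.655, 0.756, -0.001]
force: [5.4, -6.5, 0.0]
grip_width: 0.227
grip_force: 39.6
30.0 [ 445.9 -331.1  103.5] [ 6.  -7.1  0.4] 0.2174250400492562 [-0.85  0.51  1.57 -0.    1.06 -0.99]
```

```bash
python3 -m handwheel '[[[1,-0.005,0.06,0.01,0],[1,0,0,0,0],[1,0,0,0,0]]]' 25
python3 -m handwheel '[[[1,-0.005,0.06,0.005,0],[1,0,0,0,0],[1,0,0,0,0]]]' 25
```

```text
time_s: 30.3
eef_pos: [445.6, -328.3, 104.2]
ee_rot: [0.003, 0.655, 0.756, -0.001]
force: [3.3, -6.6, 2.4]
grip_width: 0.218
grip_force: 39.8
time_s: 30.6
eef_pos: [445.3, -325.6, 104.8]
ee_rot: [0.003, 0.655, 0.756, -0.001]
force: [1.4, -7.1, 3.8]
grip_width: 0.22
grip_force: 40.0
```

```bash
python3 -m handwheel '[[[1,-0.005,0.06,0,0],[1,0,0,0,0],[1,0,0,0,0]]]' 25
python3 -m handwheel '[[[1,-0.005,0.06,0,0],[1,0,0,0,0],[1,0,0,0,0]]]' 25
```

```text
time_s: 30.9
eef_pos: [445.0, -323.1, 105.3]
ee_rot: [0.003, 0.655, 0.755, -0.002]
force: [-0.3, -8.6, 8.1]
grip_width: 0.22
grip_force: 40.2
time_s: 31.2
eef_pos: [444.7, -320.4, 105.7]
ee_rot: [0.004, 0.655, 0.756, -0.002]
force: [-2.9, -10.3, 10.9]
grip_width: 0.22
grip_force: 40.3
```

```bash
python3 -m handwheel '[[[1,-0.005,0.06,-0.02,0],[1,0,0,0,0],[1,-0.005,0.06,-0.02,0],[1,0,0,0,0]]]' 40
python3 snap.py e2 wrist side
```

```text
time_s: 31.6
eef_pos: [444.6, -318.9, 105.7]
ee_rot: [0.008, 0.655, 0.755, -0.005]
force: [-5.2, -27.7, 15.1]
grip_width: 0.222
grip_force: 40.9
31.7 [ 444.6 -319.   105.8] [ -4.8 -27.   15.3] 0.22151631286877194 [-0.83  0.48  1.6  -0.01  1.04 -0.97]
```

View pics/e2_wrist.png

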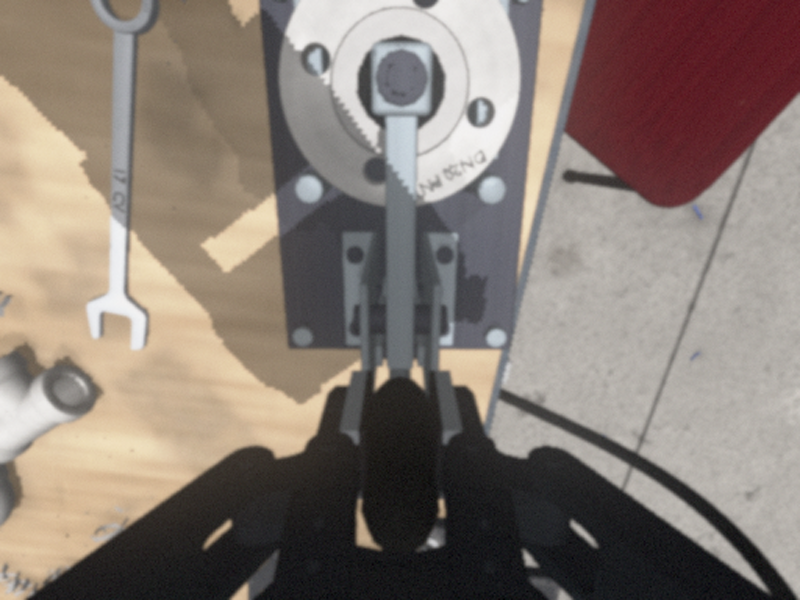

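```bash
python3 -m handwheel '[[[0.5,0,0,0,0],[0,0,0,0,0],[-0.5,0,0,0,0],[-1,0,0,0,0],[-1,0,0,0,0],[-1,0,0,0,0]]]' 40
python3 -m handwheel '[[[-1,0,0,0.3,0],[-1,0,0,0.7,0],[-1,0,0,0.9,0],[-1,0,0,0.9,0],[-1,0,0,0.5,0],[-1,0,0,0,0],[-1,0,0,0,0]]]' 40
python3 snap.py e3 wrist side scene
python3 - <<'E'
from meas import *
w=load('e3.pkl')['wrist'];O=np.array([429.8,-220.2,0]);fx,fy=fr(-82.2)
def rot(t,x=20,z=95): return 89+x*np.cos(t)+z*np.sin(t),35+z*np.cos(t)-x*np.sin(t)
g=w['img'].mean(2)
for t in(0.2,0.1,0,-.02): X,Z=rot(t,20,123);print(t,'top end',(X,Z),proj(w,O+fx*X+[0,0,Z]))
for c in(0,16): print('foot',proj(w,O+fx*c+[0,0,85]))
c=int(proj(w,O+fx*105+[0,0,150])[0])
print(c,' '.join(f'{r}:{g[r,c]:.0f}' for r in range(60,384,6)))
for u in(226,290): pass
m=(abs(w['img'].astype(int)[...,0]-w['img'][...,2])<14)&(g>150)
e=load('d6.pkl'); s=e['side']['img'].astype(int)-load('e3.pkl')['side']['img']
print(proj(w,O+[0,0,55]),[proj(w,O+fx*a+fy*b+[0,0,55]) for a,b in((45,0),(-45,0),(0,45),(0,-45))])
E
```

```text
time_s: 32.3
eef_pos: [443.6, -311.1, 101.1]
ee_rot: [-0.0, 0.655, 0.756, 0.0]
force: [-0.5, 0.7, -0.5]
grip_width: 0.997
grip_force: 0.0
time_s: 33.0
eef_pos: [443.5, -311.1, 265.8]
ee_rot: [-0.0, 0.655, 0.756, 0.0]
force: [-0.8, 1.1, 0.1]
grip_width: 0.999
grip_force: 0.0
33.15 [ 443.3 -311.   264.8] [ 0.1 -0.9  0.5] 0.9974029755085744 [-0.83  0.33  1.39 -0.    1.43 -0.97]
0.2 top end (np.float64(133.03765924461737), np.float64(151.57480245857147)) [255.4 228.2]
0.1 top end (np.float64(121.17959355312038), np.float64(155.38884399626062)) [255.5 218.2]
0 top end (np.float64(109.0), np.float64(158.0)) [255.6 206.8]
-0.02 top end (np.float64(106.53616413005159), np.float64(158.37537415385572)) [255.6 204.4]
foot [256.3  78. ]
foot [256.2  94.8]
255 60:196 66:74 72:104 78:99 84:95 90:165 96:176 102:187 108:189 114:186 120:136 126:113 132:115 138:114 144:112 150:113 156:104 162:98 168:99 174:90 180:45 186:42 192:49 198:51 204:56 210:68 216:180 222:174 228:172 234:174 240:168 246:170 252:167 258:72 264:84 270:90 276:98 282:76 288:75 294:73 300:74 306:68 312:111 318:79 324:112 330:115 336:85 342:78 348:186 354:129 360:24 366:24 372:27 378:23
[256.3  78.8] [array([256. , 120.8]), array([256.5,  32.9]), array([297.5,  79. ]), array([215.1,  78.5])]
```

```bash
python3 - <<'E'
from meas import *
w=load('e3.pkl')['wrist'];O=np.array([429.8,-220.2,0]);fx,fy=fr(-82.2);g=w['img'].mean(2)
P=[]
c0=np.array([256.3,78.8])
for a in np.radians(list(range(0,360,10))):
    prof=[g[int(round(c0[1]+r*np.sin(a))),int(round(c0[0]+r*np.cos(a)))] for r in np.arange(34,50,.5)]
    d=np.diff(cv2.GaussianBlur(np.array(prof,np.float32).reshape(1,-1),(5,1),0).ravel()[::1]); d2=np.array(prof)[2:]-np.array(prof)[:-2]
    k=d2.argmin()
    if d2[k]<-40:
        r=34+.5*(k+1); q=onz(w,c0[0]+r*np.cos(a),c0[1]+r*np.sin(a),55)-O; P.append((q@fx,q@fy))
P=np.array(P);s=least_squares(lambda p:np.hypot(P[:,0]-p[0],P[:,1]-p[1])-p[2],[0,0,45],loss='soft_l1');print(len(P),s.x.round(2),np.abs(s.fun).mean())
X=lambda t:[proj(w,O+fx*(89+x*np.cos(t)+z*np.sin(t))+[0,0,35+z*np.cos(t)-x*np.sin(t)])[1] for x,z in((30,113),(30,118),(20,123),(10,118))]
for t in(.1,.05,0,-.02): print(t,X(t))
print([(r,round(float(g[r,252:260].mean()))) for r in range(172,182)],[(r,round(float(g[r,252:260].mean()))) for r in range(208,218)])
E
```

```text
14 [-0.52 -0.08 44.59] 0.38721966228508464
0.1 [np.float64(222.1), np.float64(224.8), np.float64(218.2), np.float64(205.9)]
0.05 [np.float64(217.6), np.float64(220.1), np.float64(212.7), np.float64(200.2)]
0 [np.float64(212.8), np.float64(214.9), np.float64(206.8), np.float64(194.3)]
-0.02 [np.float64(210.8), np.float64(212.8), np.float64(204.4), np.float64(191.9)]
[(172, 94), (173, 92), (174, 85), (175, 76), (176, 61), (177, 50), (178, 46), (179, 44), (180, 43), (181, 44)] [(208, 55), (209, 58), (210, 77), (211, 116), (212, 156), (213, 177), (214, 182), (215, 183), (216, 181), (217, 179)]
```

```bash
python3 -c "
from rig import ctrl
print(ctrl.finish_job())"
```

```text
the job is handed in; nothing more can be done
None
```

The job is handed in at about 33 s of the 72 s allowed: the flange sits on the fixture rest bars, measured within 1 mm of centre. The clamp handle is at its upright stop with the foot on the flange, the lifter is back on the bench clear of the fixture (handle seen upright in the picture after release), and the gripper is open and clear.

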